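# Count a set of stud washers into the tray's slot

## Task

Sweep the three brass washers lying in the blue sorting tray through the narrow gate into its counting slot, pushing them with the fingertips so that they lie flat in a row in the slot; then push the black knob of the gate slide across until the gate is fully shut behind them. Only push: do not pick up or lift anything. The larger black rubber ring does not belong to the set and stays in the tray's open pan, and the small things lying beside the tray stay where they are.

Things in the scene. Friction and masses are not known exactly. Their poses are not given: they have to be found in the camera images.
- tray: Sorting tray fixed to the bench: blue open pan, grey block behind it. Origin: middle of the gate, at bench level. x points from the pan through the gate into the slot, y left, z up. Floor of pan and slot: level, 4 mm above the origin; walls and block end at 18 mm. Pan inside: x -185 to 0 mm, y -130 to +130 mm, walls 4 mm. Block: x 9 to 118, y -40 to +84 mm.
- gate (a point): Middle of the gate on the tray's floor, at x = 0, y = 0, z = 4 mm in the tray's frame. The wall at x = 0 to 9 mm has the gate in it: 34 mm wide from x = 6 mm on, its jambs rounded with a 6 mm radius (46 mm wide at x = 0).
- slot_end (a point): Middle of the slot's end wall on the tray's floor, at x = 108 mm in the tray's frame. The slot runs straight on from the gate, 34 mm wide (y -17 to +17 mm), open at the top. The gate slide crosses it at x = 9 to 14 mm, so three brass washers in a row (90 mm) just fit between slide and end wall (94 mm); they must be pushed on until the last is past the slide.
- washer_1: Brass spacer washer, a flat ring 30 mm across, 8 mm thick, with an 8.6 mm hole; loose, 40 g (0.7 to 1.3 times that). Origin: centre of its underside. All three brass washers are alike.
- washer_2: Brass spacer washer, a flat ring 30 mm across, 8 mm thick, with an 8.6 mm hole; loose, 40 g (0.7 to 1.3 times that). Origin: centre of its underside. All three brass washers are alike.
- washer_3: Brass spacer washer, a flat ring 30 mm across, 8 mm thick, with an 8.6 mm hole; loose, 40 g (0.7 to 1.3 times that). Origin: centre of its underside. All three brass washers are alike.
- seal: Black rubber ring 46 mm across, 8 mm thick, 20 mm hole, loose in the pan, 30 g; too large for the gate. Origin: centre of its underside.
- gate_slide (a joint): Travel of the gate slide, a 5 mm thick steel strip in a groove of the block, moving along the tray's -y: 0 = gate open, 0.034 m = gate shut (its round nose at the far wall of the slot, a firm stop). It starts between 0 and 0.004, slides with about 1.5 N of friction and stays where it is left.
- gate_knob (a point): Centre of the top of the slide's upright black knob, 14 mm in diameter. The knob's top stands 37.7 mm above the bench, and its full diameter reaches from 20 to 37.7 mm. Pushed from its +y side (in the tray's frame) towards -y it shuts the gate; with the slide at 0 it stands at x = 11.8, y = 68 mm in the tray's frame, shut at y = 34 mm.
- bung: Red-brown rubber bung, 35 mm across, 30 mm high, standing beside the slot on the tray's -y side. Origin: centre of its underside.
- stopper: Translucent plastic hexagon-headed screw stopper, 48 mm across, 42 mm high, standing to the +y side of the tray's block. Origin: centre of its underside.
- red_pen: Slim red pen, 145 mm long, 12 mm wide, 9 mm high, lying along the pan's +y side on the bench. Origin: centre of its underside; it lies along its own y axis.

How it is judged:
On the way:
1. all three brass washers lie in the slot, the gate not yet shut (x of washer_1 in the frame of tray between 0.016 and 0.112 m and y of washer_1 in the frame of tray between -0.01 and 0.01 m and z of washer_1 in the frame of tray between 0.001 and 0.009 m and x of washer_2 in the frame of tray between 0.016 and 0.112 m and y of washer_2 in the frame of tray between -0.01 and 0.01 m and z of washer_2 in the frame of tray between 0.001 and 0.009 m and x of washer_3 in the frame of tray between 0.016 and 0.112 m and y of washer_3 in the frame of tray between -0.01 and 0.01 m and z of washer_3 in the frame of tray between 0.001 and 0.009 m and value of joint gate_slide below 0.03 m), for 0.1 s.
At the end, for the whole second after the job is handed in: All three brass washers lie flat and at rest in the counting slot (centres at least 25 mm behind the front of the gate), the gate slide is shut (within 2.5 mm of its stop), and the black rubber ring lies flat in the pan (x of washer_1 in the frame of tray between 0.025 and 0.112 m and y of washer_1 in the frame of tray between -0.01 and 0.01 m and z of washer_1 in the frame of tray between 0.001 and 0.009 m and x of washer_2 in the frame of tray between 0.025 and 0.112 m and y of washer_2 in the frame of tray between -0.01 and 0.01 m and z of washer_2 in the frame of tray between 0.001 and 0.009 m and x of washer_3 in the frame of tray between 0.025 and 0.112 m and y of washer_3 in the frame of tray between -0.01 and 0.01 m and z of washer_3 in the frame of tray between 0.001 and 0.009 m and x of seal in the frame of tray between -0.19 and 0 m and y of seal in the frame of tray between -0.135 and 0.135 m and z of seal in the frame of tray between 0.001 and 0.009 m and value of joint gate_slide above 0.0315 m and linear speed of each of washer_1, washer_2, washer_3 below 0.02 m/s); the robot touches nothing.
It fails at once if a washer or the rubber ring is lifted (15 mm or more off the floor of the tray) (z of any of washer_1, washer_2, washer_3, seal in the frame of tray above 0.019 m).
It fails at once if a thing beside the tray is moved by 30 mm or lifted (distance of any of bung, stopper, red_pen from where it was at the start of the episode above 0.03 m or height (world z) of any of bung, stopper, red_pen above 0.015 m).
It also fails if it takes over 56 s, if anything falls off the work surface, if the arm or the gripper's body presses on something with over 40 N, if the wrist force passes 120 N, or if a joint passes its speed limit or range.

## Robot

A 6-joint arm with a two-finger parallel gripper is mounted at the origin on a cart in front of the work surface, level with it; the furniture and walls round the work are solid. World frame = base frame: x ahead of the robot, y to its left, z up, the work surface at z = 0. Lengths are in m, angles in rad, forces in N, time in s.
With the tool pointing down it reaches from about 0.25 to 0.775 m from the base axis. Payload 4 kg.
Tool frame: the origin (TCP) lies on the centre line of the jaws, within the pads' length; the fingertips stand 19 mm ahead of it and the grasp point (between the pads) is the TCP; x points along the fingers, z is the direction in which the jaws open and shut, and the axes are right-handed (so a half turn about x gives the same grasp; the last joint's range is limited). The gripper opens to 94 mm and grips with 3 to 60 N. Pads are 16 mm wide; open, the fingers measure 119 mm over their backs; the gripper's body (75 mm by 177 mm) begins 78 mm behind the grasp point.
Start: joints at [-0.103, 0.087, 1.371, -0, 1.684, -0.103], TCP at [0.55, -0, 0.225] pointing down, gripper open.
Joint ranges: [-3.1, 3.1], [-0.76, 2.03], [0.27, 2.55], [-1.08, 4.22], [0.17, 2.65], [-2.57, 2.57]. Speed limits (rad/s): [2.79, 2.79, 3.14, 3.14, 3.14, 3.14].

## Interface

Orientations are given as [roll, pitch, yaw] about the fixed x, y, z axes, in that order (R = Rz(yaw) Ry(pitch) Rx(roll)).
In Python, from bench import robot, snapshot, camera_params gives the robot as it stands.
- The arm moves only by the tool step_arm, never from a script. Its argument "motion" is text: rows parted by semicolons, each of 7 numbers parted by spaces: the opening in per cent of the stroke, from 0 (shut) to 100 (fully open), then the shift along the tool's x, y, z in cm, then the turn, a rotation vector about the tool's x, y, z in rad. A call has 1 to 20 rows; each row shifts and turns the commanded pose from where the row before left it, along the tool's axes as they then stand; what a row does not reach is not made up. A row lasts 1/12 s, in which the tool goes at most 41.7 mm and 7.16 degrees, less where a joint would pass 70% of its speed; a pose out of reach is approached as far as the arm can. A call with a gripper value outside its range is refused whole. The fingers move at their own pace and stop on an object; the grip force is fixed at half the most. Time passes only in rows, so rows that do not move let the fingers close. It gives the time, the measured TCP pose, the force and the opening at its end, in the units of the state.
- robot.get_obs(): the state, without advancing time (a new reading comes with each control period).
- snapshot(name): name is "scene" or "side" or "wrist"; returns the picture (384x512x3 uint8, red, green, blue); there is no depth.
- camera_params(name): a dict with "fx", "fy", "cx", "cy" (pixels), "D" ([k1, k2, p1, p2, k3] as OpenCV has them; the pictures are not rectified), "R" (3x3) and "t" (3): a world point X has camera coordinates R X + t. Camera axes: x right, y down, z forward; pixel columns grow to the right and rows downward; lengths in m; the calibration is good to about 2 mm. A picture is of the moment at which its call begins: read the wrist's pose just before it. camera_params takes no time and is no camera call; for the wrist camera it gives the pose at the moment of the call.
- robot.close_job(): hands the job in, once; it reports no verdict.
The state is a dict: "time": time; "joint_positions": joint angles; "qvel": joint speeds; "joint_torque": joint torques, N m; "tool_pos": TCP position; "ee_rot": TCP orientation; "wrist_force": force on the tool from outside, world axes, zero at the start; "wrist_torque": the same for the moment, N m; "width": finger opening in m.
Only numpy, scipy, OpenCV 4.12 (cv2) and the standard library are available. Lean on these libraries where they do the work, as an engineer would, in place of code of your own. Each camera call takes 0.05 s, during which the arm holds its last target.

## Working session

There is one attempt and no reset: what is moved stays moved. The work goes in short steps, Python scripts to look and compute and a tool call to move; the robot and the scene stay as the last step left them, time stands still between calls to the robot, and variables do not carry over. Pictures are saved under pics/ and viewed, and the job is handed in when it is done.

Besides the shell and the picture viewer there is one more tool, called as a command line: name --argument value ..., lists and objects as JSON in quotes. step_arm: Moves the arm, as the interface text tells. Its arguments: {"type":"object","properties":{"motion":{"type":"string"}},"required":["motion"]}

```bash
mkdir -p pics; ls
python3 - <<'E'
from bench import robot, snapshot, camera_params
import cv2
print(robot.get_obs())
for n in ["scene","side","wrist"]:
    cv2.imwrite(f"pics/{n}0.png",snapshot(n)[:,:,::-1])
    print(n,camera_params(n))
E
```

```text
pics
{'time': 0.0, 'joint_positions': array([-1.03117329e-01,  8.79182576e-02,  1.37222251e+00, -6.93920650e-06,
        1.68357713e+00, -1.03077786e-01]), 'qvel': array([ 0.00048124, -0.00171831,  0.00045554, -0.00030046, -0.00147753,
        0.0009819 ]), 'joint_torque': array([ 1.28542815e-03, -3.40182602e+01, -3.02423716e+01,  7.18220207e-02,
        3.29729996e-02, -1.13141955e-04]), 'tool_pos': array([5.49505610e-01, 3.47124680e-05, 2.23340308e-01]), 'ee_rot': array([3.04176002, 1.56867107, 3.0417197 ]), 'wrist_force': array([-0.49297736,  0.68894555,  0.61080091]), 'wrist_torque': array([ 0.02314733, -0.0007732 , -0.02711411]), 'width': 0.09397181063289668}
scene {'fx': 366.63891388676245, 'fy': 366.63891388676245, 'cx': 252.49350533051526, 'cy': 199.9544893026122, 'D': array([-0.11562766,  0.        ,  0.        ,  0.        ,  0.        ]), 'R': array([[-0.82883293, -0.55917986, -0.0188112 ],
       [-0.39574572,  0.6096897 , -0.68677783],
       [ 0.39550133, -0.56177963, -0.72662394]]), 't': array([0.55067873, 0.22369549, 0.73107481])}
side {'fx': 449.1510057331747, 'fy': 449.1510057331747, 'cx': 255.18529555643678, 'cy': 192.59462726295578, 'D': array([-0.11092434,  0.        ,  0.        ,  0.        ,  0.        ]), 'R': array([[ 0.88457075, -0.46626343, -0.01153228],
       [-0.26565272, -0.48335126, -0.83414639],
       [ 0.38335782,  0.74092508, -0.55142254]]), 't': array([-0.46971286,  0.25103193,  0.58091679])}
wrist {'fx': 277.57241657237387, 'fy': 277.57241657237387, 'cx': 257.71960376499845, 'cy': 187.89342910659414, 'D': array([-0.00066622,  0.        ,  0.        ,  0.        ,  0.        ]), 'R': array([[ 9.99998735e-01, -3.80946106e-04, -1.54398275e-03],
       [ 5.76762834e-05, -9.61558454e-01,  2.74600322e-01],
       [-1.58923759e-03, -2.74600064e-01, -9.61557216e-01]]), 't': array([-0.54952305, -0.02899258,  0.39190132])}
```

View pics/scene0.png

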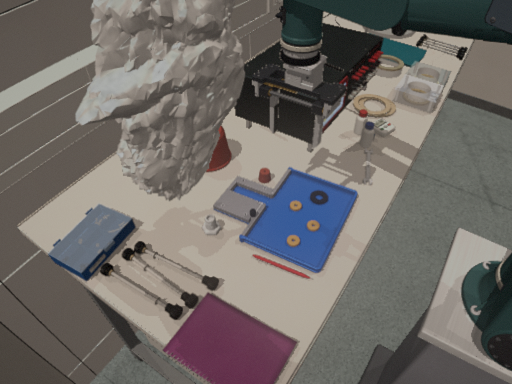

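View pics/side0.png

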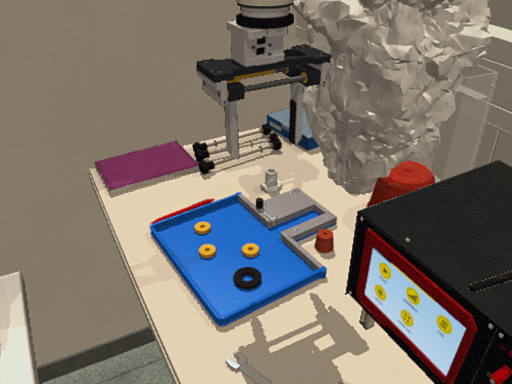

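View pics/wrist0.png

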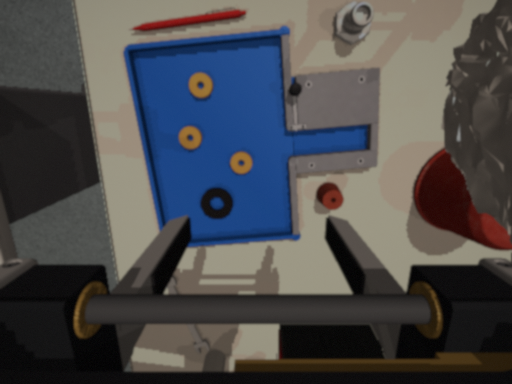

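The wrist view shows the whole tray. The washers are at about (200,85), (190,138) and (241,163), the seal at (217,203), the knob at (295,90), and the slot runs to about (370,138). Next I'll measure them.

```bash
cat > h.py <<'E'
import numpy as np, cv2
from bench import robot, snapshot, camera_params
def cast(cp,uv,z):
    K=np.array([[cp['fx'],0,cp['cx']],[0,cp['fy'],cp['cy']],[0,0,1]])
    p=cv2.undistortPoints(np.array(uv,float).reshape(-1,1,2),K,cp['D']).reshape(-1,2)
    d=np.c_[p,np.ones(len(p))]@cp['R']; C=-cp['R'].T@cp['t']
    return C+d*((z-C[2])/d[:,2])[:,None]
def proj(cp,X):
    K=np.array([[cp['fx'],0,cp['cx']],[0,cp['fy'],cp['cy']],[0,0,1]])
    return cv2.projectPoints(np.array(X,float).reshape(-1,1,3),cv2.Rodrigues(cp['R'])[0],cp['t'],K,cp['D'])[0].reshape(-1,2)
def blobs(m,amin,amax):
    n,l,s,c=cv2.connectedComponentsWithStats(m.astype(np.uint8))
    return [(c[i],s[i]) for i in range(1,n) if amin<s[i][4]<amax]
E
python3 - <<'E'
from h import *
im=cv2.imread('pics/wrist0.png')
cv2.imwrite('pics/w0a.png',cv2.resize(im[20:250,115:395],None,fx=2.8,fy=2.6,interpolation=cv2.INTER_CUBIC))
for n in ['wrist','side','scene']:
    cp=camera_params(n); im=cv2.imread(f'pics/{n}0.png'); hsv=cv2.cvtColor(im,cv2.COLOR_BGR2HSV)
    print(n,'C',-cp['R'].T@cp['t'])
    m=cv2.inRange(hsv,(14,120,100),(30,255,255))
    for c,s in blobs(m>0,40,1500): print('washer?',c.round(1),s[2:],cast(cp,c,.010)[0].round(4))
    m=cv2.inRange(hsv,(105,150,40),(125,255,255)); 
    b=max(blobs(m>0,500,1e6),key=lambda q:q[1][4]); print('blue',b)
E
```

```text
wrist C [0.55014686 0.07952873 0.38394846]
washer? [200.4  85. ] [ 22  23 379] [0.4769 0.1083 0.01  ]
washer? [189.9 137.3] [ 21  22 333] [0.4592 0.0429 0.01  ]
washer? [240.8 162.3] [ 21  21 307] [0.5265 0.0091 0.01  ]
washer? [ 77.2 313.9] [  9  39 111] [ 0.2583 -0.2386  0.01  ]
blue (array([222.93442739, 133.22338544]), array([  125,    27,   242,   219, 28274], dtype=int32))
side C [ 0.25948258 -0.52808915  0.52431113]
washer? [237.4  78.4] [18  8 48] [0.894  0.8187 0.01  ]
washer? [202.1 227.4] [ 15  12 153] [0.4752 0.1066 0.01  ]
washer? [206.9 250.6] [ 17  14 180] [0.4575 0.0412 0.01  ]
washer? [250.  249.9] [ 17  13 179] [0.5247 0.0071 0.01  ]
washer? [384.8 270.4] [ 11  16 120] [ 0.6961 -0.1468  0.01  ]
washer? [412.8 281.6] [43 38 72] [ 0.7185 -0.1896  0.01  ]
washer? [380. 292.] [ 11  15 112] [ 0.6567 -0.1808  0.01  ]
washer? [412.8 295.8] [ 13  17 152] [ 0.6963 -0.2127  0.01  ]
washer? [406.5 317.7] [ 12  16 134] [ 0.6567 -0.241   0.01  ]
washer? [444.  324.2] [ 15  18 189] [ 0.6962 -0.2785  0.01  ]
blue (array([233.07316857, 257.26654265]), array([  150,   193,   176,   133, 11289], dtype=int32))
scene C [0.25580614 0.58224656 0.69520449]
washer? [295.3 205.4] [11  8 57] [0.5272 0.0093 0.01  ]
washer? [312.4 225.3] [10  9 60] [0.4603 0.0434 0.01  ]
washer? [292.9 240.1] [11  9 71] [0.4778 0.1081 0.01  ]
blue (array([301.65056022, 218.76937442]), array([ 250,  177,  100,   84, 4284], dtype=int32))
```

View pics/w0a.png

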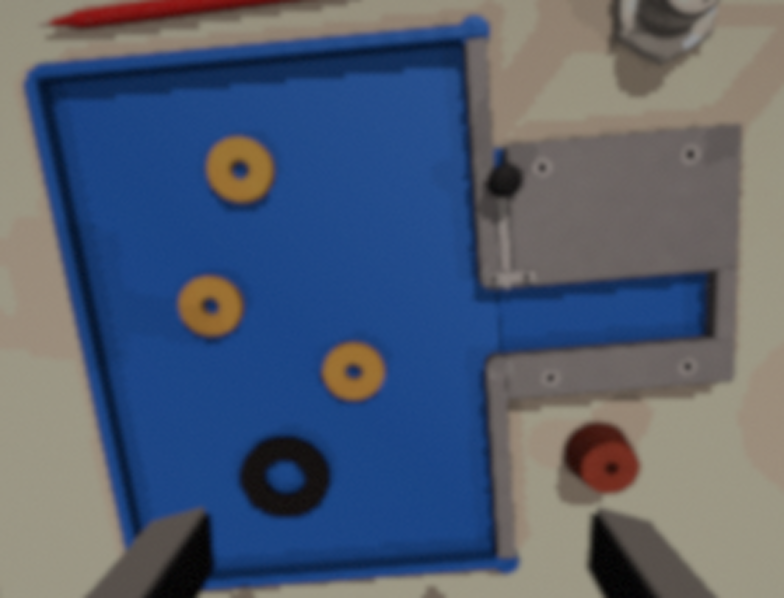

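Run:
```python
from h import *
cp=camera_params('wrist')
P=[((30,66),(-189,134)),((488,18),(9,134)),((741,125),(118,84)),((734,380),(118,-40)),((714,271),(108,17)),((714,337),(108,-17)),((516,568),(9,-134)),((487,354),(2,-23))]
uv=np.array([(115+a/2.8,20+b/2.6) for (a,b),_ in P]); T=np.array([t for _,t in P])/1000
W=cast(cp,uv,.018)[:,:2]
a,b=T-T.mean(0),W-W.mean(0)
th=np.arctan2((a[:,0]*b[:,1]-a[:,1]*b[:,0]).sum(),(a*b).sum()); R=np.array([[np.cos(th),-np.sin(th)],[np.sin(th),np.cos(th)]])
t=W.mean(0)-R@T.mean(0)
print(th,t); print(((W-t)@R-T)*1000)
np.savez('tray.npz',th=th,t=t)
toT=lambda X:((np.asarray(X)[...,:2]-t)@R*1000).round(1)
print('washers',toT(cast(cp,[(200.4,85),(189.9,137.3),(240.8,162.3)],.010)))
f=lambda a,b:(115+a/2.8,20+b/2.6)
print('seal',toT(cast(cp,[f(285,475)],.012)))
print('knob',toT(cast(cp,[f(507,181)],.0377)))
print('bung',toT(cast(cp,[f(610,467)],.030)), 'stopper',toT(cast(cp,[f(672,10)],.04)))
for v in [(0,0),(108,0)]: print(v,R@np.array(v)/1000+t)
# rock extents rough with side/scene
for n in ['wrist']:
  print('rock edge floor',toT(cast(cp,[(445,130),(480,20),(415,190)],0.0)),toT(cast(cp,[(445,130),(450,60)],0.15)))
```

```text
0.08047503383717232 [0.5886155  0.03562913]
[[ 2.0198527  -1.76826445]
 [ 0.09866734  2.02953635]
 [-1.25695191 -1.67979772]
 [ 0.18192449  0.07641527]
 [-0.99233936 -0.992445  ]
 [-0.01894311  0.15294123]
 [ 0.95067714 -3.89668882]
 [-0.9828873   6.07830313]]
washers [[-105.5   81.5]
 [-128.4   17.6]
 [ -64.1  -21.5]]
seal [[-103.5  -76. ]]
knob [[11.4 64.7]]
bung [[ 55.6 -78.3]] stopper [[ 78.8 127.8]]
(0, 0) [0.5886155  0.03562913]
(108, 0) [0.69626597 0.04431106]
rock edge floor [[215.6  -1.4]
 [244.7 129.1]
 [181.3 -83.7]] [[117.8  17.5]
 [116.1  71. ]]
```

```bash
cat >> h.py <<'E'
from scipy.spatial.transform import Rotation as Ro
def tray():
    d=np.load('tray.npz'); th=float(d['th']); return th,np.array([[np.cos(th),-np.sin(th)],[np.sin(th),np.cos(th)]]),d['t']
def rep(obs=None):
    o=obs or robot.get_obs(); th,R,t=tray(); A=Ro.from_euler('xyz',o['ee_rot']).as_matrix()
    print('t',round(o['time'],2),'TCP tray mm',((o['tool_pos'][:2]-t)@R*1000).round(1),'z',(o['tool_pos'][2]*1000).round(1),'w',round(o['width']*1000,1),'F',o['wrist_force'].round(1))
    return A
E
python3 - <<'E'
from h import *
cp=camera_params('wrist')
P=[((30,66),(-189,134)),((488,18),(9,134)),((741,125),(118,84)),((734,380),(118,-40)),((714,271),(108,17)),((714,337),(108,-17)),((516,568),(9,-134))]
uv=np.array([(115+a/2.8,20+b/2.6) for (a,b),_ in P]); T=np.array([t for _,t in P])/1000
W=cast(cp,uv,.018)[:,:2]
a,b=T-T.mean(0),W-W.mean(0)
th=np.arctan2((a[:,0]*b[:,1]-a[:,1]*b[:,0]).sum(),(a*b).sum()); R=np.array([[np.cos(th),-np.sin(th)],[np.sin(th),np.cos(th)]])
t=W.mean(0)-R@T.mean(0)
print(th,t); print((((W-t)@R-T)*1000).round(1)); np.savez('tray.npz',th=th,t=t)
A=rep(); print(A.round(3))
c=-cp['R'].T@cp['t']; print('cam in tool',A.T@(c-robot.get_obs()['tool_pos']))
E
```

```text
0.0825564730238046 [0.58888482 0.03469593]
[[ 2.1 -0.4]
 [ 0.2  3. ]
 [-1.3 -1. ]
 [-0.1  0.8]
 [-1.2 -0.3]
 [-0.2  0.9]
 [ 0.5 -3. ]]
t 0.15 TCP tray mm [-42.  -31.3] z 223.6 w 93.9 F [-0.2  0.1 -0.3]
[[-0.002  0.     1.   ]
 [ 0.     1.    -0.   ]
 [-1.     0.    -0.002]]
cam in tool [-0.16038255  0.07953241  0.00025761]
```

step_arm --motion "0 0 0 0 -0.12 0 0;0 0 0 0 -0.12 0 0;0 0 0 0 -0.12 0 0;0 0 0 0 -0.12 0 0;0 0 0 0 -0.12 0 0;0 0 0 0 -0.12 0 0;0 0 0 0 -0.12 0 0;0 0 0 0 -0.12 0 0;0 0 0 0 -0.12 0 0;0 0 0 0 -0.12 0 0;0 0 0 0 -0.12 0 0;0 0 0 0 -0.12 0 0;0 0 0 0 -0.12 0 0;0 0 0 0 -0.093 0 0;0 0 0 0 0 0 0;0 0 0 0 0 0 0"

```text
time: 1.48
tool_pos: [0.5499, 0.0, 0.2241]
ee_rot: [1.369, 1.57, 3.019]
wrist_force: [0.2, -0.5, 0.5]
width: 0.0005
```

Run:
```python
from h import *
A=rep(); th,R,t=tray(); print('yaw err', np.degrees(np.arctan2(-A[1,1],-A[0,1])-th)); print(A.round(3))
im=snapshot('wrist')[:,:,::-1]; cv2.imwrite('pics/w1.png',im); cv2.imwrite('pics/w1a.png',cv2.resize(im,None,fx=1.5,fy=1.5,interpolation=cv2.INTER_CUBIC))
```

```text
t 1.48 TCP tray mm [-41.8 -31.4] z 224.1 w 0.5 F [ 0.2 -0.5  0.5]
yaw err -0.16186240164395707
[[-0.001 -0.997 -0.08 ]
 [ 0.    -0.08   0.997]
 [-1.     0.001  0.   ]]
```

View pics/w1a.png

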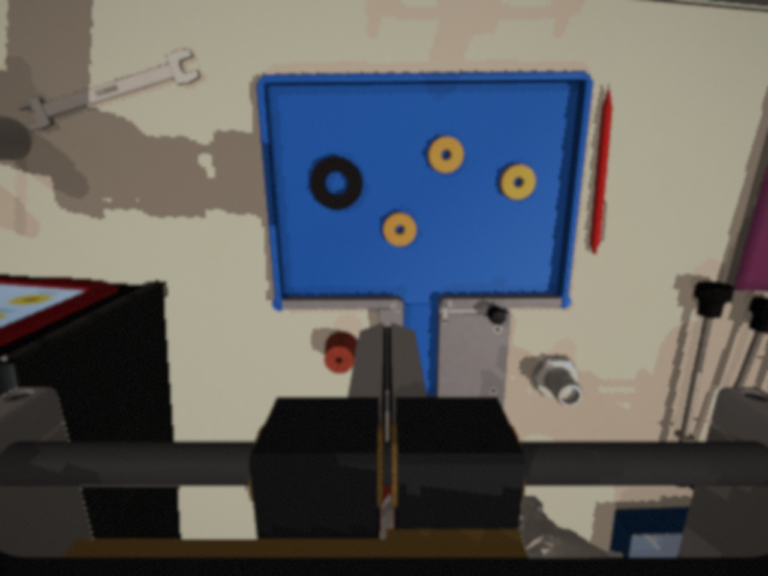

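The wrist view is now aligned with the tray. In 1.5× pixels the washers are at (446,155), (519,182) and (400,229), the seal at (336,183), the knob at (497,314) and the slot edges at x≈404 and 437. Next I'll refine these positions and check clearance to the black box and the rock.

Run:
```python
from h import *
cp=camera_params('wrist'); th,R,t=tray()
toT=lambda X:((np.asarray(X)[...,:2]-t)@R*1000).round(1)
im=cv2.imread('pics/w1.png'); hsv=cv2.cvtColor(im,cv2.COLOR_BGR2HSV)
m=cv2.inRange(hsv,(14,120,100),(30,255,255))
for c,s in blobs(m>0,150,1500): print('washer?',c.round(1),s[2:],toT(cast(cp,c,.010)[0]))
f=lambda L:np.array(L)/1.5
print('knob',toT(cast(cp,f([(497,314)]),.0377)))
print('slot edges top',toT(cast(cp,f([(404,320),(438,320)]),.018)),'floor',toT(cast(cp,f([(404,320),(438,320)]),.004)))
print('pan outer',toT(cast(cp,f([(258,76),(590,74),(568,306),(279,308)]),.018)))
print('seal',toT(cast(cp,f([(336,183)]),.012)))
for z in (.1,.15,.2): print('box',z,toT(cast(cp,f([(165,285),(0,275)]),z)))
# box from side cam: top edge corner nearest & red panel bottom; triangulate front-left top corner
s=camera_params('side')
# top-left front corner in side img (357,210)
for z in (.1,.15,.2): print('side box corner',z,toT(cast(s,[(357,210),(512,160)],z)))
# rock in side view: lower-left outline; wrist0 view (saved pose)
for z in (.05,.1,.2): print('rock side',z,toT(cast(s,[(318,140),(350,185),(300,40)],z)))
b=cv2.imread('pics/w1.png')[180:240,250:350]; cv2.imwrite('pics/w1b.png',cv2.resize(b,None,fx=8,fy=8,interpolation=cv2.INTER_CUBIC))
```

```text
washer? [296.5 102.5] [ 22  22 359] [-129.1   18.4]
washer? [344.4 120.8] [ 22  22 343] [-106.    82.1]
washer? [265.9 152.2] [ 21  21 309] [-64.8 -20.8]
knob [[ 7.4 65.7]]
slot edges top [[ 20.4 -15.8]
 [ 20.5  16.2]] floor [[ 25.8 -15.2]
 [ 25.9  18. ]]
pan outer [[-189.1 -134.7]
 [-189.7  131.5]
 [   7.   136.8]
 [   8.1 -132.4]]
seal [[-105.   -75.9]]
box 0.1 [[ -38.5 -189.9]
 [ -46.2 -305.6]]
box 0.15 [[ -53.1 -162.1]
 [ -59.5 -257.5]]
box 0.2 [[ -67.7 -134.3]
 [ -72.7 -209.4]]
side box corner 0.1 [[  76.4 -124.1]
 [ 455.  -172.7]]
side box corner 0.15 [[  23.2 -172.3]
 [ 357.2 -215.2]]
side box corner 0.2 [[ -29.9 -220.6]
 [ 259.4 -257.8]]
rock side 0.05 [[248.  180.7]
 [176.5  -5.9]
 [758.8 917.1]]
rock side 0.1 [[182.3 105.4]
 [118.4 -61.6]
 [639.3 764.2]]
rock side 0.2 [[  51.1  -45.2]
 [   2.2 -172.8]
 [ 400.3  458.3]]
```

View pics/w1b.png

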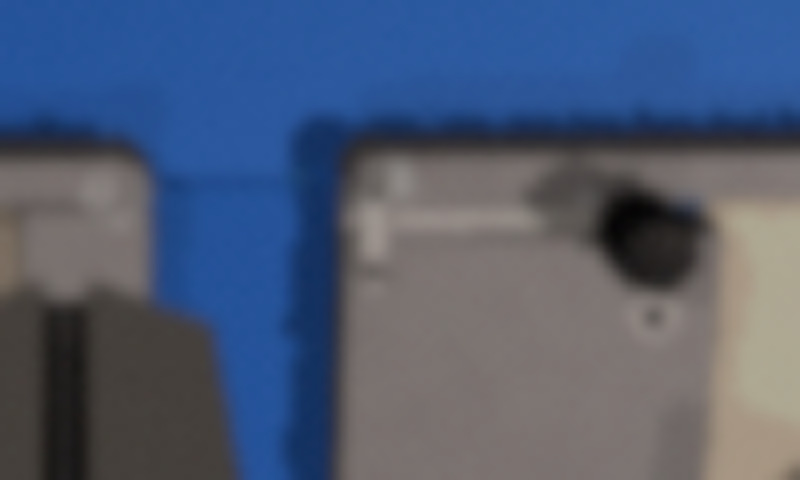

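step_arm --motion "0 0 2.3 -2.2 0 0 0;0 3.5 0 0 0 0 0;0 3.5 0 0 0 0 0;0 3.5 0 0 0 0 0;0 3.5 0 0 0 0 0;0 2 0 0 0 0 0;0 0 0 0 0 0 0;0 0 0 0 0 0 0"

```text
time: 2.2
tool_pos: [0.528, -0.0237, 0.0635]
ee_rot: [1.337, 1.568, 2.988]
wrist_force: [0.7, 0.1, 0.5]
width: -0.0
```

Run:
```python
from h import *
rep()
cv2.imwrite('pics/w2.png',snapshot('wrist')[:,:,::-1])
```

```text
t 2.2 TCP tray mm [-65.4 -53.2] z 63.5 w -0.0 F [0.7 0.1 0.5]
```

View pics/w2.png

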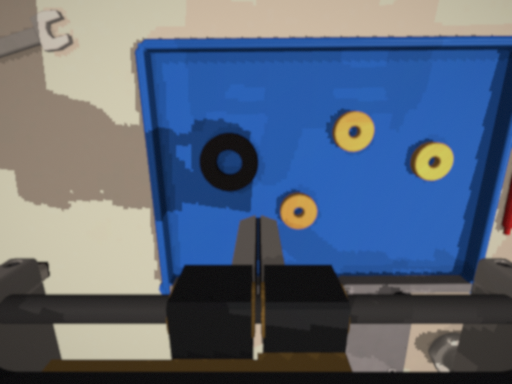

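The closed fingertips at (258,217) sit just on the −y side of the washer at (298,211), clear of the seal. I'll descend and push toward +y.

step_arm --motion "0 2 0 0 0 0 0;0 1.85 0 0 0 0 0;0 0 0 0 0 0 0;0 0 0 0.5 0 0 0;0 0 0 0.5 0 0 0;0 0 0 0.5 0 0 0;0 0 0 0.4 0 0 0;0 0 0 0.4 0 0 0;0 0 0 0.2 0 0 0;0 0 0 0 0 0 0;0 0 0 0 0 0 0"

```text
time: 3.17
tool_pos: [0.5283, 0.0009, 0.0277]
ee_rot: [-1.917, 1.567, -0.263]
wrist_force: [-0.6, -2.4, 6.7]
width: 0.0001
```

```bash
cat >> h.py <<'E'
def look(name):
    rep(); th,R,t=tray(); cp=camera_params('wrist'); im=snapshot('wrist')[:,:,::-1].copy(); cv2.imwrite(f'pics/{name}.png',im)
    hsv=cv2.cvtColor(im,cv2.COLOR_BGR2HSV); m=cv2.inRange(hsv,(14,120,100),(32,255,255))
    m=cv2.morphologyEx(m,cv2.MORPH_OPEN,np.ones((3,3),np.uint8))
    for c in cv2.findContours(m,cv2.RETR_EXTERNAL,cv2.CHAIN_APPROX_NONE)[0]:
        if cv2.contourArea(c)<120: continue
        (u,v),r=cv2.minEnclosingCircle(c)
        p=((cast(cp,[(u,v)],.010)[0,:2]-t)@R*1000).round(1)
        if abs(p[1])<140 and -190<p[0]<125: print('washer px',round(u),round(v),'r',round(r,1),'tray',p)
E
python3 -c "
from h import *
look('w3')"
```

```text
t 3.17 TCP tray mm [-63.2 -28.7] z 27.7 w 0.1 F [-0.6 -2.4  6.7]
washer px 287 224 r 20.7 tray [-65.8  -9.2]
washer px 430 168 r 24.6 tray [-105.7   82.8]
washer px 334 131 r 24.2 tray [-129.5   18.5]
```

View pics/w3.png

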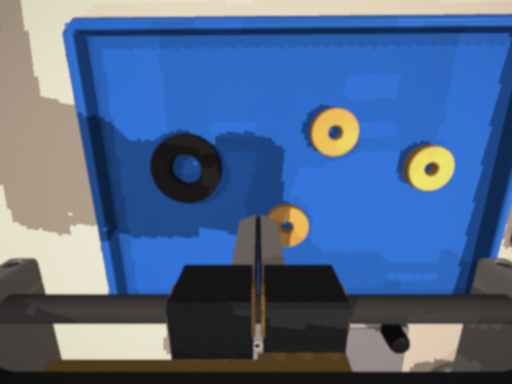

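```bash
python3 -c "
from h import *
for n in ['side','scene']:
    im=snapshot(n)[:,:,::-1]; cv2.imwrite(f'pics/{n}3.png',im)
a=cv2.imread('pics/side3.png')[190:290,170:300]; b=cv2.imread('pics/scene3.png')[170:260,250:360]
cv2.imwrite('pics/s3.png',np.vstack([cv2.resize(a,(520,300+0),interpolation=cv2.INTER_CUBIC),cv2.resize(b,(520,300),interpolation=cv2.INTER_CUBIC)]))
rep()"
```

```text
t 3.32 TCP tray mm [-63.2 -28.7] z 27.7 w 0.1 F [ 0.6 -1.9  5.8]
```

View pics/s3.png

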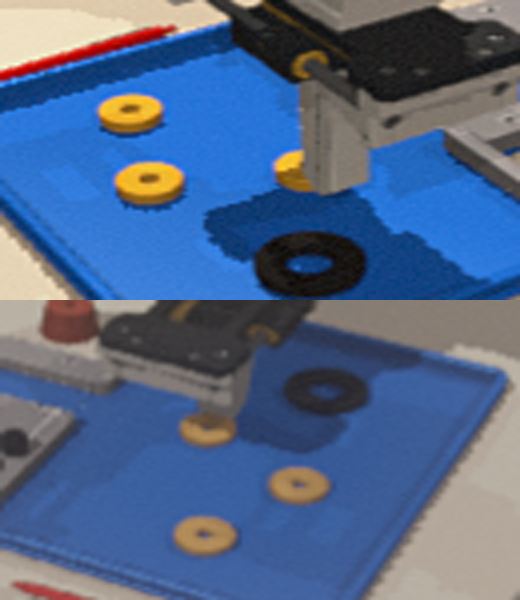

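The scene view suggests the fingertips are riding on the washer's rim, and there is about 6 N of upward force. I'll lift off and look again.

step_arm --motion "0 -1.5 0 0 0 0 0;0 -1.5 0 0 0 0 0;0 0 0 -1.5 0 0 0;0 0 0 0 0 0 0;0 0 0 0 0 0 0"

```text
time: 3.73
tool_pos: [0.5276, -0.0135, 0.0555]
ee_rot: [0.632, 1.569, 2.284]
wrist_force: [-1.2, 0.5, -0.3]
width: 0.0004
```

```bash
python3 -c "
from h import *
look('w4')
cp=camera_params('wrist');o=robot.get_obs();A=Ro.from_euler('xyz',o['ee_rot']).as_matrix()
print(proj(cp,[o['tool_pos']+A@np.array([.019,0,0])]))
cv2.imwrite('pics/w4a.png',cv2.resize(cv2.imread('pics/w4.png')[100:300,180:380],None,fx=3,fy=3))"
```

```text
t 3.73 TCP tray mm [-65.1 -43. ] z 55.5 w 0.4 F [-1.2  0.5 -0.3]
washer px 301 213 r 18.3 tray [-65.4  -9.4]
washer px 426 162 r 20.9 tray [-105.8   82.7]
washer px 343 132 r 21.0 tray [-128.8   18.8]
[[258.7081719  227.24127498]]
```

View pics/w4a.png

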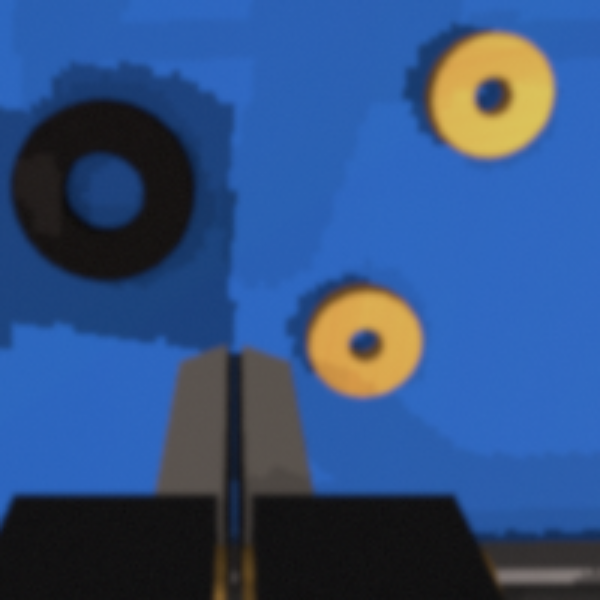

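The washer moved to (−65,−9.5). The outer finger faces seem tapered at the tip and wedge upward, so I'll push sideways with the flat inner pad faces instead, straddling the washer.

step_arm --motion "60 0 0 2.2 0 0 0;60 0 0 2.1 0 0 0;60 0 0 0 0 0 0;60 0 0 0 0 0 0;60 0 0 0 0 0 0;60 0 0 0 0 0 0;60 0 0 0 0 0 0"

```text
time: 4.37
tool_pos: [0.5245, 0.0284, 0.0558]
ee_rot: [2.0, 1.571, -2.631]
wrist_force: [-0.4, -0.1, 0.4]
width: 0.0436
```

```bash
python3 -c "
from h import *
look('w5')"
```

```text
t 4.37 TCP tray mm [-64.7  -0.9] z 55.8 w 43.6 F [-0.4 -0.1  0.4]
washer px 342 315 r 21.1 tray [32.  72.7]
washer px 248 213 r 18.2 tray [-65.1  -9.5]
washer px 369 161 r 20.3 tray [-106.3   82.3]
washer px 285 130 r 20.0 tray [-129.2   18.7]
```

View pics/w5.png

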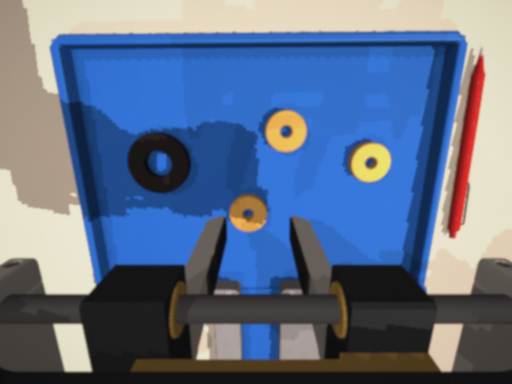

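The washer at (248,213) is between the jaws, which are still opening. I'll descend once they are open, then push +y with the −y finger.

step_arm --motion "60 0 0 0 0 0 0;60 0 0 0 0 0 0;60 0 0 0 0 0 0;60 1.5 0 0 0 0 0;60 1.5 0 0 0 0 0;60 0 0 0 0 0 0;60 0 0 0 0 0 0;60 0 0 0.4 0 0 0;60 0 0 0.4 0 0 0;60 0 0 0.3 0 0 0;60 0 0 0.2 0 0 0;60 0 0 0 0 0 0;60 0 0 0 0 0 0"

```text
time: 5.5
tool_pos: [0.5236, 0.0423, 0.0262]
ee_rot: [-1.301, 1.57, 0.353]
wrist_force: [-0.2, 0.1, -0.2]
width: 0.0566
```

```bash
python3 -c "
from h import *
look('w6')"
```

```text
t 5.5 TCP tray mm [-64.5  13. ] z 26.2 w 56.6 F [-0.2  0.1 -0.2]
washer px 364 313 r 23.1 tray [ 5.  93.4]
washer px 239 228 r 21.2 tray [-65.3  -0.8]
washer px 366 169 r 23.6 tray [-106.3   82.4]
washer px 268 134 r 23.6 tray [-129.2   18.6]
```

View pics/w6.png

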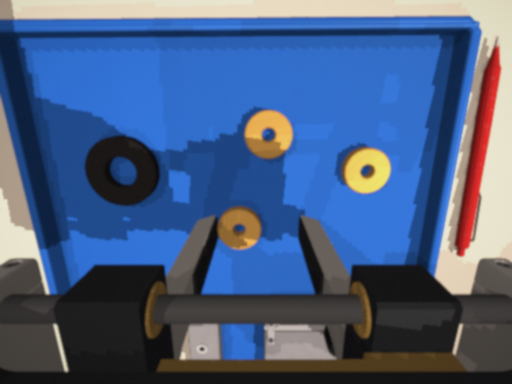

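The washer is now on the axis at (−65,−1). I'll back off, close to a small cradle, and push it toward the gate.

step_arm --motion "60 0 1.6 0 0 0 0;60 0 1.6 0 0 0 0;60 0 0 0 0 0 0;12 0 0 -0.7 0 0 0;12 0 0 -0.6 0 0 0;12 0 0 0 0 0 0;12 0 0 0 0 0 0;12 0 0 0 0 0 0;12 0 0 0 0 0 0;12 0 0 0 0 0 0;12 0 0 0 0 0 0;12 0 0 0 0 0 0;12 0 -0.6 0 0 0 0;12 0 -0.6 0 0 0 0;12 0 -0.6 0 0 0 0;12 0 -0.6 0 0 0 0;12 0 -0.6 0 0 0 0;12 0 -0.6 0 0 0 0;12 0 -0.6 0 0 0 0;0 0 0 0 0 0 0"

```text
time: 7.22
tool_pos: [0.5359, 0.0299, 0.0261]
ee_rot: [-1.613, 1.57, 0.04]
wrist_force: [-0.6, 0.3, 0.3]
width: 0.0074
```

```bash
python3 -c "
from h import *
look('w7')"
```

```text
t 7.22 TCP tray mm [-53.2  -0.4] z 26.1 w 7.4 F [-0.6  0.3  0.3]
washer px 258 270 r 9.2 tray [-21.   -0.9]
washer px 258 249 r 9.1 tray [-37.7  -0.9]
washer px 388 152 r 24.8 tray [-106.4   82.3]
washer px 290 115 r 24.5 tray [-129.3   18.5]
```

View pics/w7.png

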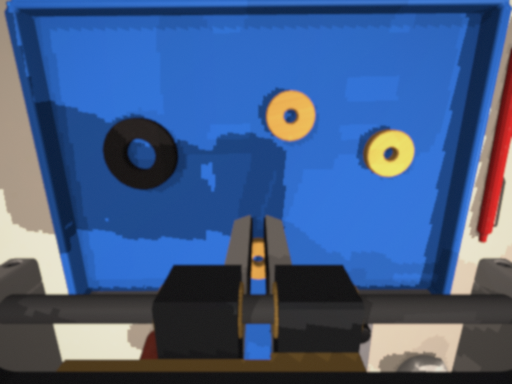

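The washer's hole is visible through the finger gap at (258,260), centred. I'll push on through the gate with the fingers shut.

step_arm --motion "0 0 0 0 0 0 0;0 0 -0.6 0 0 0 0;0 0 -0.6 0 0 0 0;0 0 -0.6 0 0 0 0;0 0 -0.6 0 0 0 0;0 0 -0.6 0 0 0 0;0 0 -0.6 0 0 0 0;0 0 -0.6 0 0 0 0;0 0 0 0 0 0 0"

```text
time: 8.02
tool_pos: [0.5778, 0.0333, 0.0261]
ee_rot: [-1.65, 1.569, 0.003]
wrist_force: [0.9, -0.8, -0.3]
width: 0.0002
```

step_arm --motion "0 0 -0.6 0 0 0 0;0 0 -0.6 0 0 0 0;0 0 -0.4 0 0 0 0;0 0 0 0 0 0 0;0 0 0 0 0 0 0"

```text
time: 8.43
tool_pos: [0.5926, 0.0346, 0.026]
ee_rot: [-1.645, 1.571, 0.008]
wrist_force: [-0.3, 0.4, 0.6]
width: 0.0004
```

```bash
python3 -c "
from h import *
look('w8')
im=snapshot('scene')[:,:,::-1]; cv2.imwrite('pics/s8.png',cv2.resize(im[160:260,190:350],None,fx=4,fy=4,interpolation=cv2.INTER_CUBIC))"
```

```text
t 8.43 TCP tray mm [ 3.7 -0.4] z 26.0 w 0.4 F [-0.3  0.4  0.6]
washer px 402 55 r 29.2 tray [-106.    83.1]
washer px 294 13 r 27.7 tray [-127.7   19. ]
```

View pics/s8.png

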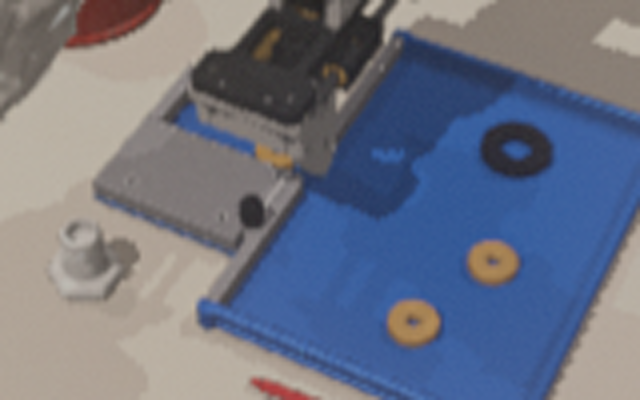

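Washer 1 is in the slot. Next is washer B at (−129,18.5), straddled from above.

step_arm --motion "0 -1 0 0 0 0 0;0 -2.5 0 0 0 0 0;0 0 0 0 0 0 0;45 0 3 0.5 0 0 0;45 0 3.4 0.5 0 0 0;45 0 3.4 0.5 0 0 0;45 0 3.5 0.35 0 0 0;45 0 0 0 0 0 0;45 0 0 0 0 0 0;45 0 0 0 0 0 0;45 0 0 0 0 0 0"

```text
time: 9.45
tool_pos: [0.46, 0.042, 0.062]
ee_rot: [-1.684, 1.568, -0.031]
wrist_force: [0.8, -0.4, 0.4]
width: 0.0424
```

```bash
python3 -c "
from h import *
look('w9')"
```

```text
t 9.45 TCP tray mm [-127.8   17.9] z 62.0 w 42.4 F [ 0.8 -0.4  0.4]
washer px 239 358 r 13.1 tray [23.6 -1. ]
washer px 336 235 r 17.5 tray [-105.9   82.6]
washer px 260 209 r 17.6 tray [-129.3   18.7]
```

View pics/w9.png

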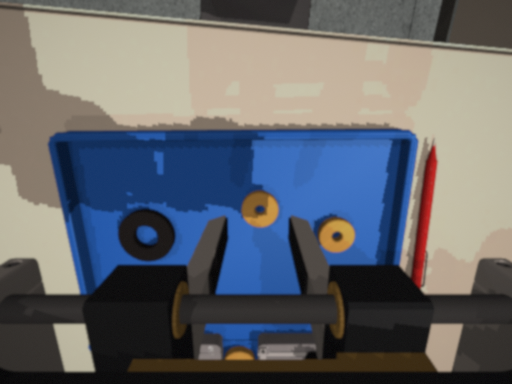

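Washer B at (260,209) is centred between the fingertips, so I'll descend and push −y.

step_arm --motion "45 2 -0.1 0 0 0 0;45 1.6 0 0 0 0 0;45 0 0 0 0 0 0;45 0 0 0 0 0 0;45 0 0 -0.5 0 0 0;45 0 0 -0.5 0 0 0;45 0 0 -0.5 0 0 0;45 0 0 -0.5 0 0 0;45 0 0 -0.3 0 0 0;45 0 0 -0.1 0 0 0;45 0 0 0 0 0 0;45 0 0 0 0 0 0;45 0 1.6 0 0 0 0;45 0 1.6 0 0 0 0;45 0 0 0 0 0 0;12 0 0 0.6 0 0 0;12 0 0 0 0 0 0;12 0 0 0 0 0 0;12 0 0 0 0 0 0;12 0 0 0 0 0 0"

```text
time: 11.17
tool_pos: [0.4294, 0.0217, 0.025]
ee_rot: [-1.811, 1.571, -0.157]
wrist_force: [0.3, -0.4, -0.3]
width: 0.0133
```

```bash
python3 -c "
from h import *
look('w10')"
```

```text
t 11.17 TCP tray mm [-160.1    0.2] z 25.0 w 13.3 F [ 0.3 -0.4 -0.3]
washer px 377 288 r 13.0 tray [-113.5   86.9]
washer px 258 269 r 18.5 tray [-128.9   -0.7]
```

View pics/w10.png

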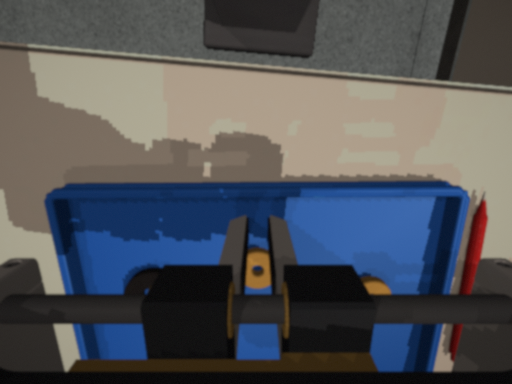

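Washer B is centred ahead of the cradle at (258,269). I'll push it along +x.

step_arm --motion "12 0 -0.6 0 0 0 0;12 0 -0.7 0 0 0 0;12 0 -0.7 0 0 0 0;12 0 -0.7 0 0 0 0;12 0 -0.7 0 0 0 0;12 0 -0.7 0 0 0 0;12 0 -0.7 0 0 0 0;12 0 -0.7 0 0 0 0;12 0 -0.7 0 0 0 0;12 0 -0.7 0 0 0 0;12 0 -0.7 0 0 0 0;12 0 -0.7 0 0 0 0;12 0 -0.7 0 0 0 0;12 0 -0.7 0 0 0 0;12 0 -0.7 0 0 0 0;12 0 0 0 0 0 0"

```text
time: 12.55
tool_pos: [0.5341, 0.0302, 0.0252]
ee_rot: [-1.654, 1.569, -0.001]
wrist_force: [-1.0, -0.3, 0.5]
width: 0.0113
```

```bash
python3 -c "
from h import *
look('w11')"
```

```text
t 12.55 TCP tray mm [-55.   0.] z 25.2 w 11.3 F [-1.  -0.3  0.5]
washer px 258 332 r 18.5 tray [31.2 -0.9]
washer px 282 312 r 23.0 tray [12.7 17.3]
washer px 258 260 r 19.4 tray [-31.7  -0.8]
washer px 388 155 r 24.7 tray [-106.5   82.2]
```

View pics/w11.png

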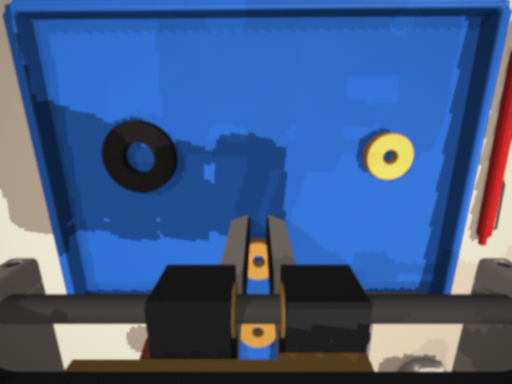

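Washer B (258,260) is held in the cradle and washer 1 (258,332) is ahead in the slot. I'll close and push on.

step_arm --motion "0 0 0 0 0 0 0;0 0 0 0 0 0 0;0 0 -0.6 0 0 0 0;0 0 -0.6 0 0 0 0;0 0 -0.6 0 0 0 0;0 0 -0.6 0 0 0 0;0 0 -0.6 0 0 0 0;0 0 -0.6 0 0 0 0;0 0 -0.6 0 0 0 0;0 0 -0.6 0 0 0 0;0 0 -0.6 0 0 0 0;0 0 -0.4 0 0 0 0;0 0 0 0 0 0 0;0 0 0 0 0 0 0"

```text
time: 13.77
tool_pos: [0.5907, 0.0349, 0.0249]
ee_rot: [-1.592, 1.57, 0.061]
wrist_force: [-0.3, 0.5, 0.5]
width: 0.0004
```

step_arm --motion "0 -1 0 0 0 0 0;0 -2.6 0 0 0 0 0;0 0 0 0 0 0 0;45 0 3 0 0 0 0;45 0 3 1.5 0 0 0;45 0 3 1.8 0 0 0;45 0 1.8 2.5 0 0 0;45 0 0 2.4 0 0 0;45 0 0 0 0 0 0;45 0 0 0 0 0 0;45 0 0 0 0 0 0"

```text
time: 14.68
tool_pos: [0.4764, 0.1073, 0.0614]
ee_rot: [-2.109, 1.569, -0.455]
wrist_force: [-0.8, -0.0, -0.2]
width: 0.0421
```

```bash
python3 -c "
from h import *
look('w12')"
```

```text
t 14.68 TCP tray mm [-106.1   81.7] z 61.4 w 42.1 F [-0.8 -0.  -0.2]
washer px 260 211 r 17.8 tray [-106.2   82.6]
```

View pics/w12.png

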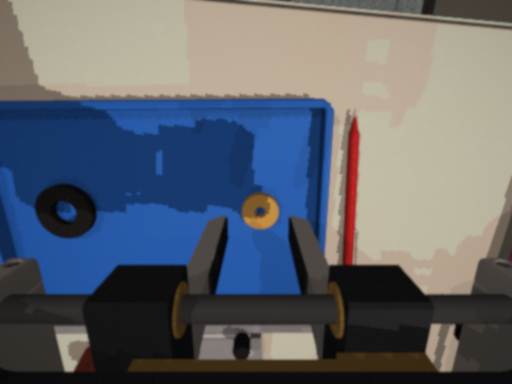

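Washer A (260,211) is centred between the jaws and the +y finger is inside the wall. I'll descend and push −y to the axis.

step_arm --motion "45 2 0 0 0 0 0;45 1.6 0 0 0 0 0;45 0 0 0 0 0 0;45 0 0 0 0 0 0;45 0 0 -0.6 0 0 0;45 0 0 -0.7 0 0 0;45 0 0 -0.7 0 0 0;45 0 0 -0.7 0 0 0;45 0 0 -0.7 0 0 0;45 0 0 -0.7 0 0 0;45 0 0 -0.7 0 0 0;45 0 0 -0.7 0 0 0;45 0 0 -0.7 0 0 0;45 0 0 -0.7 0 0 0;45 0 0 -0.7 0 0 0;45 0 0 -0.6 0 0 0;45 0 0 -0.4 0 0 0;45 0 0 -0.1 0 0 0;45 0 0 0 0 0 0;45 0 0 0 0 0 0"

```text
time: 16.4
tool_pos: [0.483, 0.0211, 0.0249]
ee_rot: [2.016, 1.571, -2.614]
wrist_force: [0.3, -0.2, 0.3]
width: 0.0422
```

```bash
python3 -c "
from h import *
look('w13')"
```

```text
t 16.4 TCP tray mm [-106.6   -4.9] z 24.9 w 42.2 F [ 0.3 -0.2  0.3]
washer px 266 230 r 21.4 tray [-1.065e+02  1.000e-01]
```

View pics/w13.png

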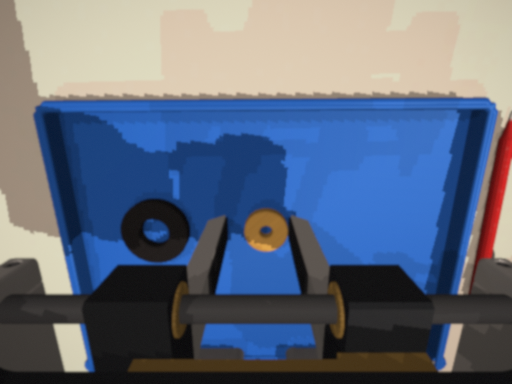

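Washer A is now on the axis at (266,230). I'll back off, close to the cradle and push +x.

step_arm --motion "45 0 1.6 0 0 0 0;45 0 1.6 0 0 0 0;45 0 0 0 0 0 0;12 0 0 0.5 0 0 0;12 0 0 0 0 0 0;12 0 0 0 0 0 0;12 0 0 0 0 0 0;12 0 0 0 0 0 0;12 0 -0.6 0 0 0 0;12 0 -0.7 0 0 0 0;12 0 -0.7 0 0 0 0;12 0 -0.7 0 0 0 0;12 0 -0.7 0 0 0 0;12 0 -0.7 0 0 0 0;12 0 -0.7 0 0 0 0;12 0 -0.7 0 0 0 0;12 0 -0.7 0 0 0 0;12 0 -0.7 0 0 0 0;12 0 -0.7 0 0 0 0;12 0 -0.7 0 0 0 0"

```text
time: 18.12
tool_pos: [0.5342, 0.0303, 0.0249]
ee_rot: [-0.911, 1.571, 0.742]
wrist_force: [-0.7, -0.6, 0.5]
width: 0.0113
```

```bash
python3 -c "
from h import *
look('w14')"
```

```text
t 18.12 TCP tray mm [-54.9   0.1] z 24.9 w 11.3 F [-0.7 -0.6  0.5]
washer px 257 342 r 24.8 tray [40.9 -0.8]
washer px 282 312 r 23.1 tray [12.6 17.7]
washer px 258 259 r 19.2 tray [-32.3  -0.7]
```

View pics/w14.png

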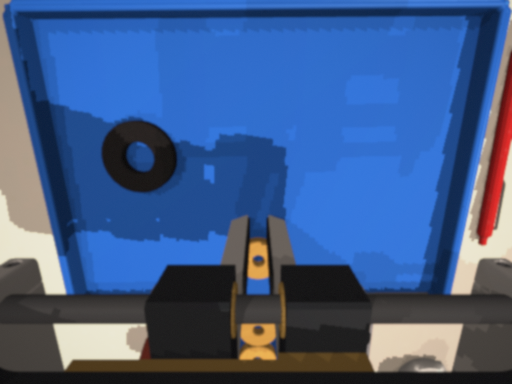

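All is aligned and the rubber ring is still in place. Third washer: push through the gate, then slowly to the end.

step_arm --motion "0 0 0 0 0 0 0;0 0 0 0 0 0 0;0 0 -0.6 0 0 0 0;0 0 -0.6 0 0 0 0;0 0 -0.6 0 0 0 0;0 0 -0.6 0 0 0 0;0 0 -0.6 0 0 0 0;0 0 -0.6 0 0 0 0;0 0 -0.6 0 0 0 0;0 0 -0.6 0 0 0 0;0 0 -0.6 0 0 0 0;0 0 -0.4 0 0 0 0;0 0 0 0 0 0 0"

```text
time: 19.25
tool_pos: [0.5925, 0.035, 0.025]
ee_rot: [-1.597, 1.569, 0.056]
wrist_force: [-0.2, 0.4, -0.5]
width: 0.0005
```

step_arm --motion "0 0 -0.3 0 0 0 0;0 0 -0.2 0 0 0 0;0 0 -0.1 0 0 0 0;0 0 0 0 0 0 0;0 0 0 0 0 0 0"

```text
time: 19.67
tool_pos: [0.5971, 0.0355, 0.0249]
ee_rot: [1.612, 1.571, -3.018]
wrist_force: [-1.6, -0.7, 0.2]
width: 0.0004
```

```bash
python3 -c "
from h import *
look('w15')
im=snapshot('side')[:,:,::-1]; cv2.imwrite('pics/s15.png',cv2.resize(im[180:280,220:360],None,fx=5,fy=5,interpolation=cv2.INTER_CUBIC))"
```

```text
t 19.67 TCP tray mm [8.2 0.1] z 24.9 w 0.4 F [-1.6 -0.7  0.2]
```

View pics/s15.png

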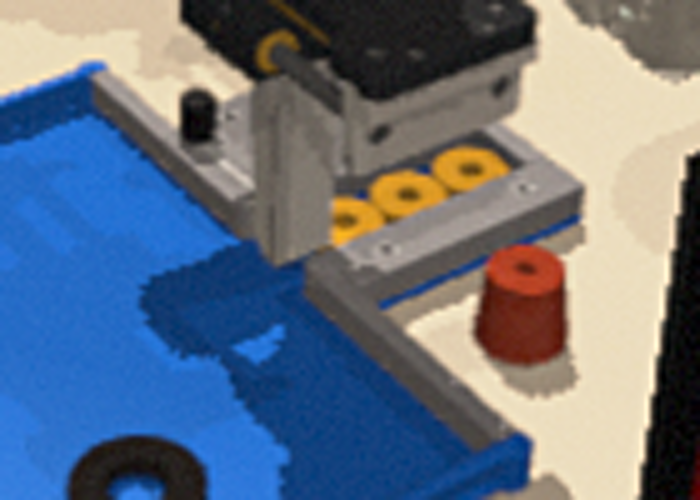

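Three washers lie in a row with almost no gap left at the end. I'll nudge them until the force shows they touch the end wall.

step_arm --motion "0 0 -0.1 0 0 0 0;0 0 -0.1 0 0 0 0;0 0 0 0 0 0 0;0 0 0 0 0 0 0"

```text
time: 20.1
tool_pos: [0.5976, 0.0355, 0.0248]
ee_rot: [1.567, 1.567, -3.063]
wrist_force: [-6.5, -1.7, 3.8]
width: 0.0005
```

There is 6.5 N of resistance, so the row is at the end wall. I'll back off, lift and look.

step_arm --motion "0 0 0.5 0 0 0 0;0 0 0.7 0 0 0 0;0 -2.5 0 0 0 0 0;0 -3 0 0 0 0 0;0 0 3 0 0 0 0;0 0 3 0 0 0 0;0 0 0 0 0 0 0;0 0 0 0 0 0 0"

```text
time: 20.77
tool_pos: [0.5264, 0.0298, 0.08]
ee_rot: [-1.559, 1.57, 0.094]
wrist_force: [0.3, 0.6, -0.0]
width: 0.0004
```

```bash
python3 -c "
from h import *
look('w16')
im=snapshot('side')[:,:,::-1]; a=cv2.resize(im[180:280,220:360],(560,300),interpolation=cv2.INTER_CUBIC)
b=cv2.resize(snapshot('scene')[150:260,190:344,::-1],(560,290),interpolation=cv2.INTER_CUBIC); cv2.imwrite('pics/s16.png',np.vstack([a,b]))"
```

```text
t 20.77 TCP tray mm [-62.6   0.3] z 80.0 w 0.4 F [ 0.3  0.6 -0. ]
washer px 258 342 r 17.1 tray [87.4  0.3]
```

View pics/s16.png

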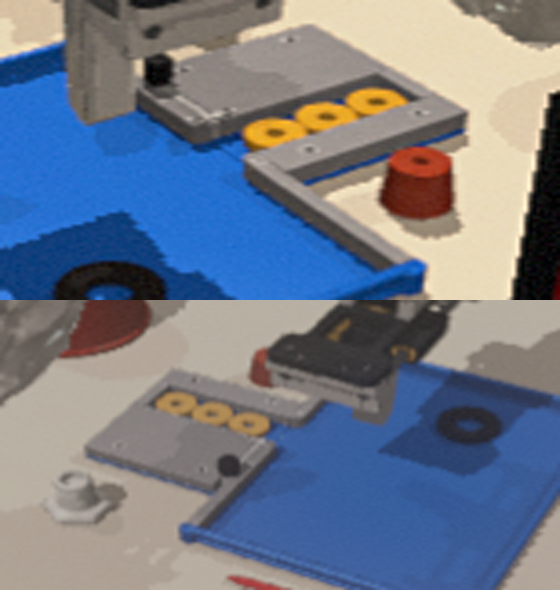

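View pics/w16.png

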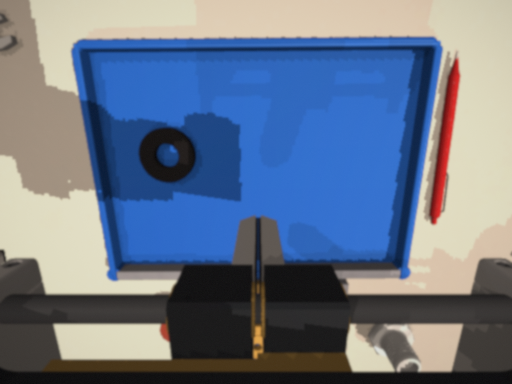

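All three washers lie flat in the slot. I'll move to straddle the knob, so the +y finger's flat inner face can push it.

step_arm --motion "45 0 -2 1.8 0 0 0;45 0 -2 1.8 0 0 0;45 0 -2 1.8 0 0 0;45 0 -1.4 1.2 0 0 0;45 0 0 0 0 0 0;45 0 0 0 0 0 0;45 0 0 0 0 0 0;45 0 0 0 0 0 0"

```text
time: 21.58
tool_pos: [0.5955, 0.1009, 0.0798]
ee_rot: [2.1, 1.57, -2.531]
wrist_force: [-0.8, 0.4, 0.6]
width: 0.0423
```

```bash
python3 -c "
from h import *
look('w17')
im=snapshot('side')[:,:,::-1]; a=cv2.resize(im[150:270,190:330],(560,300),interpolation=cv2.INTER_CUBIC)
b=cv2.resize(snapshot('scene')[150:260,190:344,::-1],(560,290),interpolation=cv2.INTER_CUBIC); cv2.imwrite('pics/s17.png',np.vstack([a,b]))"
```

```text
t 21.58 TCP tray mm [12.1 65.4] z 79.8 w 42.3 F [-0.8  0.4  0.6]
washer px 182 237 r 27.8 tray [44.2 -4.6]
```

View pics/s17.png

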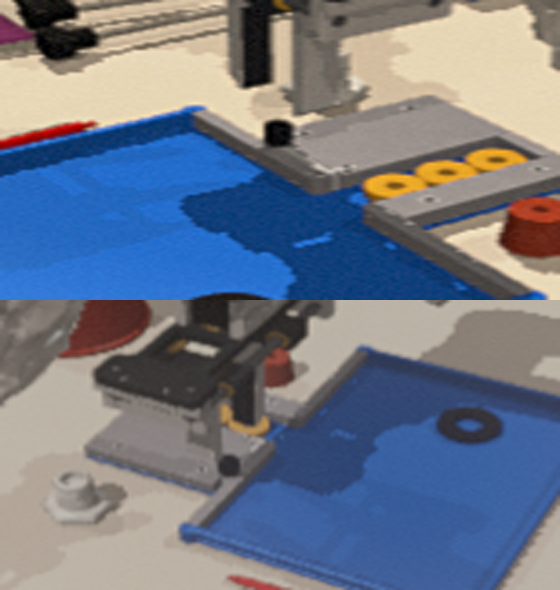

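View pics/w17.png

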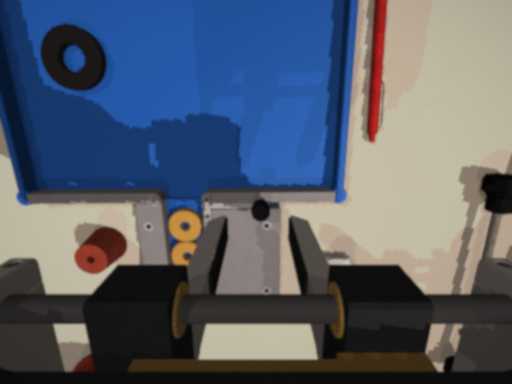

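```bash
python3 -c "
from h import *
cp=camera_params('wrist');th,R,t=tray()
im=cv2.imread('pics/w17.png')
print('knob',(cast(cp,[(261,209)],.0377)[:,:2]-t)@R*1000)
print('last washers',(cast(cp,[(184,226),(185,255)],.012)[:,:2]-t)@R*1000)
cv2.imwrite('pics/w17a.png',cv2.resize(im[180:280,140:320],None,fx=4,fy=4,interpolation=cv2.INTER_CUBIC))"
```

```text
knob [[ 7.18803065 67.29666505]]
last washers [[32.70275173 -1.00856607]
 [61.5876722  -2.24946064]]
```

View pics/w17a.png

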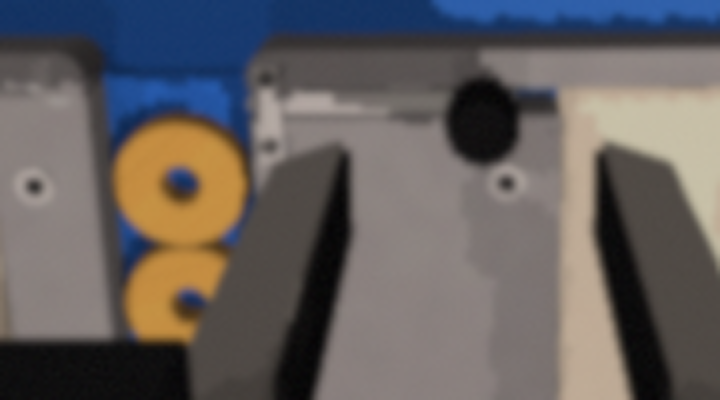

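The third washer at x≈32.7 mm is clear of the slide track, and the knob sits between the fingers. I'll descend and push it shut.

step_arm --motion "45 1.8 0.1 0 0 0 0;45 1.9 0 0 0 0 0;45 0 0 0 0 0 0;45 0 0 -0.5 0 0 0;45 0 0 -0.5 0 0 0;45 0 0 -0.3 0 0 0;45 0 0 -0.3 0 0 0;45 0 0 -0.4 0 0 0;45 0 0 -0.4 0 0 0;45 0 0 -0.4 0 0 0;45 0 0 -0.4 0 0 0;45 0 0 -0.4 0 0 0;45 0 0 0 0 0 0"

```text
time: 22.82
tool_pos: [0.5979, 0.0646, 0.0431]
ee_rot: [-3.018, 1.57, -1.366]
wrist_force: [0.1, -0.9, 0.4]
width: 0.0424
```

```bash
python3 -c "
from h import *
look('w18')
im=snapshot('side')[:,:,::-1]; a=cv2.resize(im[150:270,190:330],(560,300),interpolation=cv2.INTER_CUBIC); cv2.imwrite('pics/s18.png',a)"
```

```text
t 22.82 TCP tray mm [11.5 29. ] z 43.1 w 42.4 F [ 0.1 -0.9  0.4]
washer px 224 262 r 33.0 tray [47.3  1.8]
```

View pics/s18.png

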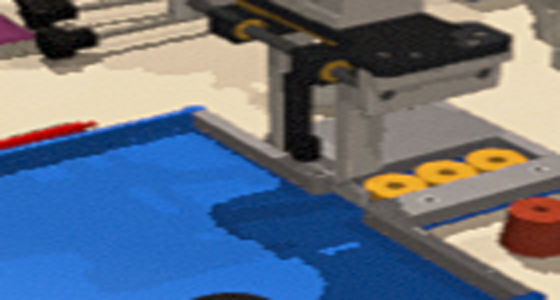

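The knob is moving with the finger. I'll continue to the stop.

step_arm --motion "45 0 0 -0.3 0 0 0;45 0 0 -0.3 0 0 0;45 0 0 -0.2 0 0 0;45 0 0 -0.1 0 0 0;45 0 0 0 0 0 0;45 0 0 0 0 0 0"

```text
time: 23.42
tool_pos: [0.5983, 0.0564, 0.0428]
ee_rot: [2.259, 1.57, -2.371]
wrist_force: [-1.0, 1.0, 0.5]
width: 0.0426
```

step_arm --motion "45 0 0 -0.1 0 0 0;45 0 0 -0.1 0 0 0;45 0 0 0 0 0 0;45 0 0 0 0 0 0"

```text
time: 23.75
tool_pos: [0.5985, 0.0557, 0.0428]
ee_rot: [0.153, 1.569, 1.807]
wrist_force: [-0.3, 3.9, -1.7]
width: 0.0424
```

```bash
python3 -c "
from h import *
look('w19')
im=snapshot('side')[:,:,::-1]; a=cv2.resize(im[150:270,190:330],(560,300),interpolation=cv2.INTER_CUBIC); cv2.imwrite('pics/s19.png',np.vstack([a,cv2.resize(cv2.imread('pics/w19.png')[150:300,150:400],(560,300))]))"
```

```text
t 23.75 TCP tray mm [11.3 20.2] z 42.8 w 42.4 F [-0.3  3.9 -1.7]
washer px 232 262 r 34.0 tray [46.6 -0.2]
```

View pics/s19.png

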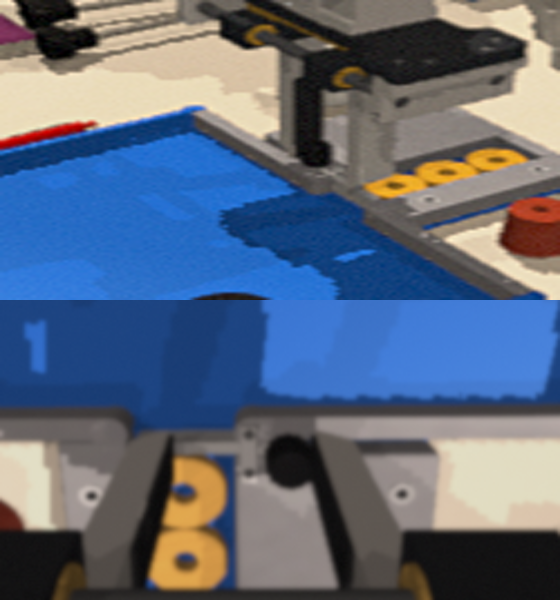

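The force is rising at the expected stop position (tool y≈20). I'll do one firmer nudge to confirm, then retreat and inspect.

step_arm --motion "45 0 0 -0.15 0 0 0;45 0 0 -0.15 0 0 0;45 0 0 0 0 0 0;45 0 0 0 0 0 0"

```text
time: 24.18
tool_pos: [0.5984, 0.0554, 0.0427]
ee_rot: [0.046, 1.564, 1.7]
wrist_force: [-0.8, 10.4, -1.1]
width: 0.0425
```

step_arm --motion "45 0 0 0.6 0 0 0;45 0 0 0.4 0 0 0;45 -3 0 0 0 0 0;45 -4 0 0 0 0 0;45 -4 3 0 0 0 0;45 -3 4 0 0 0 0;45 0 4 0 0 0 0;45 0 0 0 0 0 0;45 0 0 0 0 0 0;45 0 0 0 0 0 0"

```text
time: 25.02
tool_pos: [0.5007, 0.0529, 0.1718]
ee_rot: [-2.194, 1.568, -0.542]
wrist_force: [0.6, 1.3, -0.5]
width: 0.0422
```

```bash
python3 -c "
from h import *
look('w20')
cp=camera_params('wrist')
im=snapshot('side')[:,:,::-1]; a=cv2.resize(im[150:270,190:330],(560,300),interpolation=cv2.INTER_CUBIC); cv2.imwrite('pics/side20.png',im)
im=snapshot('scene')[:,:,::-1];b=cv2.resize(im[150:260,190:344],(560,290),interpolation=cv2.INTER_CUBIC); cv2.imwrite('pics/s20.png',np.vstack([a,b]));cv2.imwrite('pics/scene20.png',im)"
```

```text
t 25.02 TCP tray mm [-86.4  25.4] z 171.8 w 42.2 F [ 0.6  1.3 -0.5]
washer px 239 276 r 19.3 tray [47.7 -1.1]
```

View pics/s20.png

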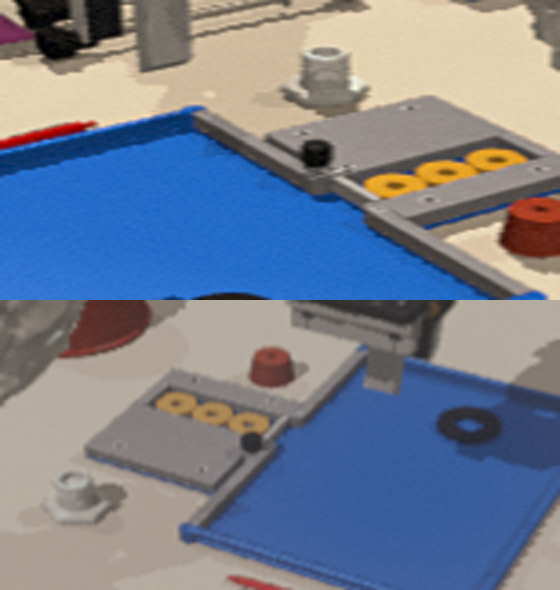

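View pics/w20.png

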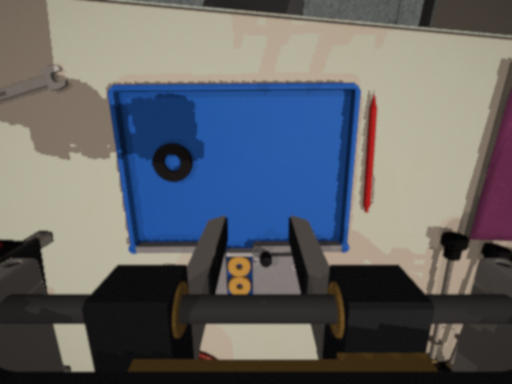

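```bash
python3 -c "
from h import *
th,R,t=tray(); T=lambda X:((X[:,:2]-t)@R*1000).round(1)
for n in ['side','scene']:
    cp=camera_params(n); im=cv2.imread(f'pics/{n}20.png'); hsv=cv2.cvtColor(im,cv2.COLOR_BGR2HSV)
    for c,s in blobs(cv2.inRange(hsv,(14,110,90),(32,255,255))>0,25,1500):
        p=T(cast(cp,[c],.011)); 
        if abs(p[0,1])<30 and 0<p[0,0]<130: print(n,'washer',p,s[2:])
s=camera_params('side'); print('knob side',T(cast(s,[(190+316/4, 150+145/2.5)],.0377)))
s=camera_params('scene'); print('knob scene',T(cast(s,[(190+252/560*154, 150+(438-300)/290*110)],.0377)))
rep()"
```

```text
side washer [[61.4  1.6]] [ 41  21 335]
scene washer [[64.6 -2.8]] [ 31  16 190]
knob side [[ 9.8 31.8]]
knob scene [[ 9.3 36.2]]
t 25.17 TCP tray mm [-85.7  25.7] z 171.2 w 42.3 F [-0.2 -0.   0.3]
```

```bash
python3 -c "
from bench import robot
print(robot.close_job())"
```

```text
the job is handed in; nothing more can be done
None
```

The three brass washers are in the counting slot, the gate is shut behind them, and I handed the job in at about 25 s of the 56 s allowed. No verdict was reported.

**How it went:** I pushed each washer sideways to the gate's centre line. Then I swept it through the gate with the fingertips until the row pressed the end wall at 6.5 N. Last, I pushed the knob across until the slide hit its stop; the force rose to about 10 N with almost no further movement.

**What went wrong on the way:** My first sideways push used the outer side of a finger, which rode up on the first washer's rim with about 6–7 N of upward force. That washer was not seen to leave the floor. I backed off and used the flat inner finger faces for the sideways pushes after that.

**Last checks:**
- **Washers:** they lie flat in a row, with the row's centre at x ≈ 63 mm. Before shutting the gate, the last washer was at x ≈ 33 mm, past the slide.
- **Gate:** the side camera puts the knob at y ≈ 32 mm and the scene camera at 36 mm. Shut is 34 mm, so both fit within the cameras' accuracy, and the side view shows the slide across the slot.
- **Other things:** the rubber ring lies flat in the pan. The bung, stopper and pen look unmoved; I judged them by eye only.
- **Robot:** it is clear of everything, with about zero force on the wrist.

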